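# Pack the tea box and wedge its dovetailed lid home

### The arm

A 7-joint arm with a two-finger parallel gripper is mounted at the origin on the work surface. World frame = base frame: x ahead of the robot, y to its left, z up, the work surface at z = 0. Lengths are in m, angles in rad, forces in N, time in s.
With the tool pointing down it reaches from about 0.35 to 0.9 m from the base axis. Payload 8.1 kg.
Tool frame: the origin (TCP) lies at the very end of the fingers, on their centre line; the grasp point (between the pads) lies 19 mm behind it (grasp_offset is the distance from the TCP to the grasp point, in m); z points along the fingers, y is the line along which they close (so a half turn about z gives the same grasp; the last joint's range is limited). The gripper opens to 92 mm and grips with 3 to 60 N. Pads are 19 mm wide; open, the fingers measure 130 mm over their backs; the gripper's body (75 mm by 190 mm) begins 47 mm behind the grasp point.
Start: joints at [1.151, 0.434, 0.025, 1.573, -0.012, 1.134, -0.075], TCP at [0.195, -0.594, 0.195] pointing down, gripper open.
Joint ranges: [-2.62, 2.62], [-0.44, 2.09], [-1.27, 1.32], [0.08, 2.57], [-1.32, 4.46], [0.12, 2], [-2.74, 2.74]. Speed limits (rad/s): [2.22, 2.22, 3.01, 3.01, 3.14, 3.14, 3.14].

### API

Orientations are given as a rotation vector (axis times angle).
In Python, from cell import observe, get_image, camera_params, sign_off, silhouettes, grasp_offset gives the robot as it stands. The module is installed in compiled form; this text tells all that it offers.
- The arm moves only by the tool jog_arm, never from a script. Its argument "motion" is a list that holds one entry, the list of rows, each a list of 7 numbers: the shift along the tool's x, y, z in m, then the turn, a rotation vector about the tool's x, y, z in rad, then the closure, from -1 (fully open) to 1 (shut), so that 0 is half open. In form: [[[dx, dy, dz, wx, wy, wz, hand], ...]]. A call has 1 to 10 rows; each row is the pose to reach, as a shift and turn from the pose commanded when the call began, along the tool's axes at that moment; what a row does not reach only later rows make up. A row lasts 1/12 s, in which the tool goes at most 41.7 mm and 7.16 degrees, less where a joint would pass 70% of its speed; a pose out of reach is approached as far as the arm can. A call with a gripper value outside its range is refused whole. The fingers move at their own pace and stop on an object; "force" is the grip in N (left out, the last holds). Time passes only in rows, so rows that repeat a pose let the fingers close. It gives the time, the measured TCP pose, the force, the opening and the grip force at its end, in the units of the state.
- observe(): the state, without advancing time (a new reading comes with each control period).
- get_image(name): name is "side" or "top"; returns the picture (480x640x3 uint8, red, green, blue); there is no depth.
- camera_params(name): a dict with "vertical_fov" (degrees; the focal length in pixels is half the picture's height over the tangent of half this angle, whatever the lens; pixels are square), "cx", "cy" (the principal point, pixels), "T" (4x4, takes a point from camera to world coordinates). Camera axes: x right, y down, z forward; pixel columns grow to the right and rows downward; lengths in m; the calibration is good to about 2 mm. A picture is of the moment at which its call begins. camera_params takes no time and is no camera call.
- sign_off(): hands the job in; it is judged then, once.
Trained networks look in the newest picture that a camera, given by its name, has taken for a name from the list of things; names that differ only in an ending like _2 or _b are one class to them, and where a whole thing is asked for, a point or a joint stands for the part that bears it (a point fixed in the world has none). Each returns a list of dicts, best first, with "p" (0 to 1); they miss things now and then, are a little off and sometimes report something else, mostly with a low value. They report only what shows in the picture. A call takes as long as a camera call. They do not tell look-alikes from the thing itself.
- silhouettes(query, camera): "mask" (480x640 bool, what is visible of it) and "pixel" ([column, row] in pixels, amid what is visible of it).
The state is a dict: "clock": time; "joints": joint angles; "dq": joint speeds; "joint_efforts": joint torques, N m; "position": TCP position; "ee_rot": TCP orientation; "force": force on the tool from outside, world axes, zero at the start; "ft_torque": the same for the moment, N m; "width": opening from 0.0 (shut) to 1.0 (fully open); "gripper_force": force on a finger pad.
Only numpy, scipy, OpenCV 4.12 (cv2) and the standard library are available. Lean on these libraries where they do the work, as an engineer would, in place of code of your own. Each camera call takes 0.05 s, during which the arm holds its last target. There are 200 camera calls.

### The job

Take the mustard jar off the tea box's lid and stand it somewhere free on the counter, and put the orange tea carton upright into the empty front compartment of the box. Then lay the lid narrow end first into the wide mouth of the box's dovetailed way, let go of it while a good part still stands out, and push it along, firmly, until it wedges tight with its ends flush with the box. Leave the other groceries standing where they are.

Things in the scene. Friction and masses are not known exactly. Their poses are not given: they have to be found in the camera images.
- box: Open-topped light wooden tea box, fixed to the counter, 190 (x) x 156 (y) x 85 mm. Origin: centre of its underside, z up; x points from the wide mouth (x = -95 mm) to the narrow end (x = +95 mm), the way the lid slides home. Floor 8 mm thick; end walls 8 mm thick and only 70 mm tall, so the way is open at both ends. Yaw up to about 35 degrees either way, mouth facing the robot.
- box_mouth (a point): Middle of the way's wide mouth, at ledge height: box x = -95, y = 0, z = 70 mm. The way: on each long side a darker rail from a level ledge at z = 70 up to z = 85 mm, leaning 18 degrees inward and closing in 5 degrees a side. At ledge height the way is 130 mm wide at the mouth, 97 mm at the narrow end; at its top 9.7 mm less all along.
- box_berth (a point): A good place for the carton, on the floor of the empty front compartment: box x = -26, y = 0, z = 8 mm. The compartment runs from x = -87 mm to a 4 mm divider (top at z = 48 mm) centred at x = 37 mm. The ledges overhang it (z = 62 to 70 mm), 10 mm in from the rails: the opening between them is 110 mm wide at the mouth, 87 mm at the divider.
- lid: Loose medium-brown wooden lid, 190 mm long (x), 14 mm thick, 0.2 to 0.35 kg, lying flat, right way up, yaw varies widely. Origin: centre of its underside, z up; x points from the wide end (underside 130 mm wide) to the narrow end (97 mm). Long edges bevelled to fit the way: top face 9.1 mm narrower than the underside. Let go in the way it lies level if its middle is inside the mouth.
- lid_batten (a point): Centre of the top of the lid's batten, 40 mm above the lid's underside. The batten is pale wood, across the lid's middle: 16 mm thick (lid x), 64 mm long (lid y), rising from 14 to 40 mm above the underside. It is the handle, and can also be pushed on.
- lid_nose (a point): Middle of the lid's narrow end, at its underside: x = +95 mm in the lid.
- lid_home (a point): Where the lid's origin stands when wedged home: box x = 0, y = 0, z = 70 mm, x axes alike, ends flush with the box. Only the taper stops it there, within about 1 mm; waxed, it slides with 1 to 4 N; 10 to 20 N along the way wedges it for good; pushed askew it can bind short of home: ease off, push again. Withdrawn over 56 mm the lid can be lowered in from above (play 2.6 mm a side at 85 mm, 3.9 mm at 100 mm); nearer home it is captive.
- carton_orange: The orange tea carton with a yellow band, 38 x 80 x 50 mm (its own x, y, z: 38 mm thick along x, 80 mm long along y, 50 mm tall), 0.11 kg, standing upright on the chopping board, in a row with the blue and the red carton; the three stand 82 mm apart along their thin (x) direction and any of them can be in any place of the row. Origin at the centre of its underside (15 mm above the counter), z up.
- carton_blue: Blue carton with a white band, same size, standing on the chopping board. Origin at the centre of its underside. A bystander: leave it where it stands.
- carton_red: Red carton with a white band, same size, standing on the chopping board. Origin at the centre of its underside. A bystander: leave it where it stands.
- carton_green: Green carton with a yellow band, same size, already packed behind the box's divider. Origin at the centre of its underside.
- board: Plywood chopping board, fixed, 250 (x) x 150 (y) x 15 mm thick; origin at the centre of its underside. It lies to one side of the box and the lid to the other; which is left and which right varies.
- can_green: Food can with green label, 74 mm across, 98 mm tall, upright on the counter; origin at the centre of its underside, z up. A bystander: leave it where it stands.
- can_red: Food can with red label, 74 mm across, 98 mm tall, upright on the counter; origin at the centre of its underside, z up. A bystander: leave it where it stands.
- jar: Mustard jar with yellow label and blue cap, 60 mm across, 96 mm tall, 0.25 kg; it starts upright on the wide half of the lid, about 55 mm from the batten's middle, its foot 14 mm above the counter. Origin at the centre of its underside, z up.
- oil: Green glass oil bottle, 60 mm across, 235 mm tall, upright on the counter; origin at the centre of its underside, z up. A bystander: leave it where it stands.
- mug: White mug, 80 mm across, handle to its own +y reaching about 80 mm from its axis, 90 mm tall, upright on the counter; origin at the centre of its underside, z up. A bystander: leave it where it stands.
- tin: Flat fish tin with blue label, 80 mm across, 38 mm tall, upright on the counter; origin at the centre of its underside, z up. A bystander: leave it where it stands; it stands between the robot and the box, lower than the lid's way.
Things that resemble listed ones, but are neither listed nor needed, are in the scene too. Of the things shaped like the lid, the brown one is meant.

How it is judged:
On the way, in this order (a step that is already met when the one before it is completed fails the run):
1. the orange carton stands upright on the floor of the box's front compartment (x of carton_orange in the frame of box between -0.075 and 0.025 m and y of carton_orange in the frame of box between -0.06 and 0.06 m and z of carton_orange in the frame of box between 0 and 0.014 m and angle between carton_orange's own z axis and vertical below 0.15 rad), for 0.2 s.
2. the lid lies level in the mouth of the way, narrow end first, let go, standing out 20 to 120 mm (z of lid in the frame of box between 0.067 and 0.075 m and angle between lid's own z axis and vertical below 0.05 rad and x of lid_nose in the frame of box above 0 m and x of lid in the frame of box between -0.12 and -0.02 m and y of lid in the frame of box between -0.02 and 0.02 m and angle between the x axis of lid and the x axis of box, either way round below 0.15 rad and contact force between the fingers and lid below 0.2 N), for 0.2 s.
3. the lid is pushed home and wedged, gripped by the way with more than 8 N, its ends flush with the box (z of lid in the frame of box between 0.067 and 0.075 m and angle between lid's own z axis and vertical below 0.05 rad and x of lid_nose in the frame of box above 0 m and x of lid in the frame of box between -0.0025 and 0.005 m and y of lid in the frame of box between -0.003 and 0.003 m and angle between the x axis of lid and the x axis of box, either way round below 0.03 rad and contact force between lid and box above 8 N), for 0.1 s.
At the end, for the whole second after the job is handed in: Jar upright on the counter; orange carton upright on the front compartment's floor (box x -75 to 25, y +-60 mm); lid level in the way, narrow end first, 2.5 mm short of home to 5 mm past, within 3 mm sideways and 0.03 rad of the box's axis, wedged (gripped with over 8 N); all at rest (all of step 1 and all of step 3 and height (world z) of jar below 0.02 m and angle between jar's own z axis and vertical below 0.1 rad and linear speed of each of jar, carton_orange below 0.01 m/s and linear speed of lid below 0.005 m/s); the robot touches nothing.
It fails at once if another item of the groceries (cans, oil bottle, mug, flat tin, blue and red carton) is shoved more than 40 mm or tipped over, or the jar is tipped over (distance of any of can_green, can_red, oil, mug, tin, carton_blue, carton_red from where it was at the start of the episode above 0.04 m or angle between any of can_green, can_red, oil, mug, tin, carton_blue, carton_red, jar's own z axis and vertical above 0.4 rad).
It also fails if it takes over 72 s, if anything falls off the work surface, if the arm or the gripper's body presses on something with over 40 N, if the wrist force passes 120 N, or if a joint passes its speed limit or range.

## Working session

There is one attempt and no reset: what is moved stays moved. The work goes in short steps, Python scripts to look and compute and a tool call to move; the robot and the scene stay as the last step left them, time stands still between calls to the robot, and variables do not carry over. Pictures are saved under pics/ and viewed, at most 10 in all, crops included, and the job is handed in when it is done.

Besides the shell and the picture viewer there is one more tool, called after "Emit:" in YAML: its name, and indented under it one key for each argument. jog_arm: Moves the arm, as the interface text tells. Its arguments: {"type":"object","properties":{"motion":{"type":"array"},"force":{"type":"number"}},"required":["motion"]}

```bash
mkdir -p pics; python3 - <<'E'
from cell import *
import cv2,numpy as np
s=observe();print({k:np.round(v,3) for k,v in s.items()},grasp_offset)
ims=[]
for c in ("top","side"):
    im=get_image(c);cv2.imwrite(f"pics/{c}0.png",im[:,:,::-1]);p=camera_params(c);print(c,p["vertical_fov"],p["cx"],p["cy"],np.round(p["T"],3).tolist())
E
```

```text
{'clock': np.float64(0.0), 'joints': array([ 1.151,  0.435,  0.025,  1.574, -0.012,  1.134, -0.075]), 'dq': array([ 0.001,  0.   ,  0.001,  0.   ,  0.003, -0.001, -0.001]), 'joint_efforts': array([-1.0000e-03, -6.6785e+01,  9.8400e-01, -3.1446e+01, -6.1000e-02,
        4.3000e-02,  0.0000e+00]), 'position': array([ 0.194, -0.593,  0.194]), 'ee_rot': array([-3.101e+00, -4.950e-01,  1.000e-03]), 'force': array([-0.227,  0.843, -0.73 ]), 'ft_torque': array([ 0.016,  0.024, -0.025]), 'gripper_force': np.float64(0.0), 'width': np.float64(1.0)} 0.0188
top 54.51919579742009 318.97180227319956 237.85536209941915 [[0.009, -0.997, 0.083, 0.453], [-1.0, -0.008, 0.017, -0.063], [-0.016, -0.083, -0.996, 1.406], [0.0, 0.0, 0.0, 1.0]]
side 49.289197566525765 313.3723198606755 236.77462056484634 [[-0.989, -0.111, 0.093, 0.456], [-0.144, 0.687, -0.712, 0.972], [0.015, -0.718, -0.696, 1.064], [0.0, 0.0, 0.0, 1.0]]
```

View pics/top0.png

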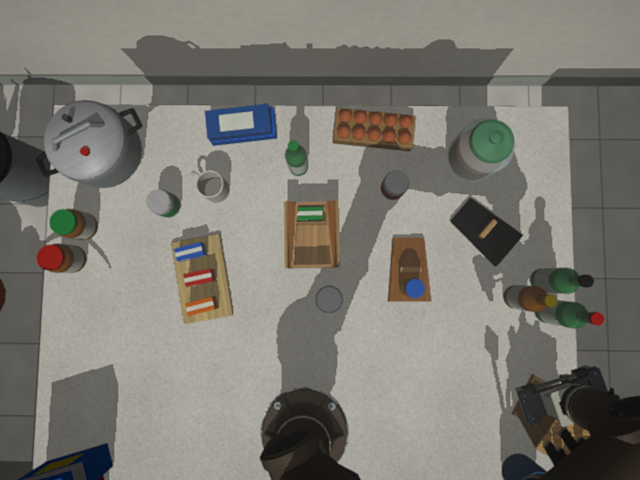

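View pics/side0.png

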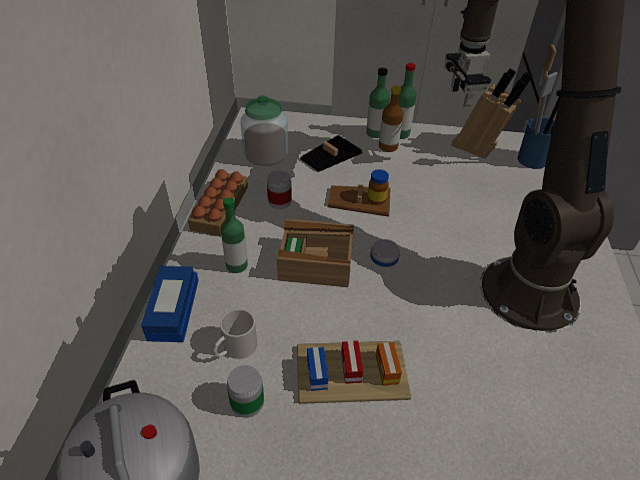

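Candidates in the top view: lid-like shapes are the brown one at (410,268), with the jar on it at (415,288), and a black decoy at (486,230). Cartons are orange (201,305), red (198,277), blue (189,251) and green in the box at (311,213). Jar-like things are the blue-capped jar (415,288) and the spice jars at (68,222) and (52,258). I choose the brown lid, the blue-capped jar and the orange carton.

```bash
cat > h.py <<'E'
from cell import *
import cv2,numpy as np
from scipy.optimize import minimize
from scipy.spatial.transform import Rotation as Ro
def cam(c):
    p=camera_params(c);T=np.array(p["T"]);f=240/np.tan(np.radians(p["vertical_fov"])/2)
    K=np.array([[f,0,p["cx"]],[0,f,p["cy"]],[0,0,1]]);return K,T
def proj(c,P):
    K,T=cam(c);q=(np.linalg.inv(T)@np.c_[P,np.ones(len(P))].T)[:3];q=K@q;return (q[:2]/q[2]).T
def ray(c,px,z):
    K,T=cam(c);d=T[:3,:3]@np.linalg.inv(K)@[px[0],px[1],1];o=T[:3,3];return o+d*(z-o[2])/d[2]
def box(lx,ly,h): return np.array([[a*lx/2,b*ly/2,c] for a in(-1,1) for b in(-1,1) for c in(0,h)],float)
def cyl(d,h): return np.array([[d/2*np.cos(t),d/2*np.sin(t),c] for t in np.linspace(0,6.28,24,0) for c in(0,h)])
def lidm(): 
    P=[[-.095,s*.065,0] for s in(-1,1)]+[[.095,s*.0485,0] for s in(-1,1)]
    P+=[[-.095,s*.06045,.014] for s in(-1,1)]+[[.095,s*.04395,.014] for s in(-1,1)]
    return np.array(P)
M={'box':box(.19,.156,.085),'lid':lidm(),'carton':box(.038,.08,.05),'jar':cyl(.06,.096),'can':cyl(.074,.098),'tin':cyl(.08,.038)}
def place(m,x,y,z,a):
    c,s=np.cos(a),np.sin(a);return m@np.array([[c,s,0],[-s,c,0],[0,0,1]])+[x,y,z]
def fill(c,P,S=4):
    h=cv2.convexHull(proj(c,P).astype(np.float32));im=np.zeros((480,640),np.uint8)
    cv2.fillConvexPoly(im,np.round((h)*16).astype(np.int32),255,cv2.LINE_AA,4);return im/255.
def fit(m,masks,x0,z):
    """masks: {cam: bool mask}; pose x,y,yaw maximising overlap"""
    def cost(p): return sum(np.abs(fill(c,place(m,p[0],p[1],z,p[2]))-k).sum()/k.sum() for c,k in masks.items())
    sx=np.array([x0+np.array(d) for d in([0,0,0],[.02,0,0],[0,.02,0],[0,0,.2])])
    r=minimize(cost,x0,method='Nelder-Mead',options=dict(initial_simplex=sx,xatol=1e-4,fatol=1e-5))
    return r.x,r.fun
def sil(q,c,near=None):
    L=silhouettes(q,c)
    if near is not None: L=sorted(L,key=lambda d:np.hypot(*(np.array(d['pixel'])-near)))
    return L
def hullmask(k):
    h=cv2.convexHull(cv2.findNonZero(k.astype(np.uint8)));o=np.zeros(k.shape,np.uint8);cv2.fillConvexPoly(o,h,1);return o>0
def goto(x,y,z,a):
    """shift & turn in tool axes to reach TCP xyz, tool-y axis along world yaw a (mod pi), pointing down"""
    s=observe();R=Ro.from_rotvec(s['ee_rot']).as_matrix()
    best=None
    for k in(0,np.pi,-np.pi):
        yy=np.array([np.cos(a+k),np.sin(a+k),0]);zz=np.array([0,0,-1.]);D=np.c_[np.cross(yy,zz),yy,zz]
        w=Ro.from_matrix(R.T@D).as_rotvec()
        if best is None or np.linalg.norm(w)<np.linalg.norm(best): best=w
    return np.round(np.r_[R.T@(np.array([x,y,z])-s['position']),best],4).tolist()
E
python3 - <<'E'
from h import *
for c in("top","side"): get_image(c)
for q,t,s in [('box',(311,234),(315,252)),('lid',(410,268),(360,198)),('carton_orange',(201,305),(389,362)),('carton_red',(198,277),(352,362)),('carton_blue',(189,251),(317,368)),('jar',(415,288),(378,187)),('tin',(328,299),(385,252)),('mug',(209,186),(237,335))]:
    m={}
    for c,n in(('top',t),('side',s)):
        L=sil(q,c,n)
        if L and np.hypot(*(np.array(L[0]['pixel'])-n))<25: m[c]=L[0]['mask']; print(q,c,round(L[0]['p'],2),np.round(L[0]['pixel']),m[c].sum())
    k=q.split('_')[0]
    if k not in M: continue
    z={'carton':.015,'jar':.014}.get(k,0)
    mm={c:hullmask(v) for c,v in m.items()}
    g=ray('top',t,z+.03)
    for mset in (mm,{c:v for c,v in mm.items() if c=='top'},{c:v for c,v in mm.items() if c=='side'}):
        if mset:
            best=min((fit(M[k],mset,np.array([g[0],g[1],a]),z) for a in ((0,) if k in('box','jar','tin') else (0,.3,1.57,3.14))),key=lambda r:r[1])
            print(list(mset),np.round(best[0],4),round(best[1],3))
E
```

```text
box side 0.63 [316. 250.] 4343
['side'] [ 0.5763 -0.0163  0.0367] 0.025
['side'] [ 0.5763 -0.0163  0.0367] 0.025
lid top 0.65 [407. 266.] 1943
lid side 0.78 [358. 202.] 1223
['top', 'side'] [ 0.4811 -0.3069  0.0144] 0.123
['top'] [ 0.4811 -0.3073  0.0058] 0.057
['side'] [ 0.4818 -0.3065  0.0358] 0.065
carton_orange top 0.68 [199. 306.] 423
carton_orange side 0.89 [388. 364.] 875
['top', 'side'] [0.3673 0.3028 3.39  ] 0.17
['top'] [0.3668 0.3022 0.2686] 0.089
['side'] [0.3674 0.3037 0.2357] 0.065
carton_red top 0.75 [198. 280.] 438
carton_red side 0.67 [352. 364.] 843
['top', 'side'] [0.4494 0.3118 3.3427] 0.16
['top'] [0.4493 0.3108 0.2162] 0.092
['side'] [0.4494 0.3123 3.3291] 0.056
carton_blue top 0.58 [191. 250.] 464
carton_blue side 0.84 [316. 369.] 799
['top', 'side'] [0.5235 0.34   0.2503] 0.168
['top'] [0.5239 0.3394 0.2419] 0.09
['side'] [0.5236 0.3401 0.248 ] 0.076
jar top 0.89 [408. 288.] 447
jar side 0.56 [378. 186.] 599
['top', 'side'] [ 0.4254 -0.3039 -0.122 ] 0.34
['top'] [ 0.4245 -0.3039  0.1776] 0.148
['side'] [ 0.4258 -0.3096 -0.1481] 0.189
tin top 0.79 [328. 298.] 589
['top'] [ 0.3895 -0.0688  0.0713] 0.084
['top'] [ 0.3895 -0.0688  0.0713] 0.084
mug top 0.82 [209. 186.] 856
mug side 0.89 [235. 335.] 1681
```

```bash
cat > ov.py <<'E'
from h import *
def crop(c,x0,y0,w,h,objs,name,S=4):
    im=cv2.resize(get_image(c)[y0:y0+h,x0:x0+w,::-1],None,fx=S,fy=S,interpolation=cv2.INTER_CUBIC)
    for P in objs:
        q=np.array(proj(c,P)); q=((q+.5-[x0,y0])*S).astype(np.int32)
        cv2.polylines(im,[q],True,(255,0,255),1,cv2.LINE_AA)
    return im
def rect(x,y,z,a,w0,w1,L=.19): return place(np.array([[-L/2,w0/2,z],[L/2,w1/2,z],[L/2,-w1/2,z],[-L/2,-w0/2,z]]),x,y,0,a)
E
python3 - <<'E'
from ov import *
B=(.5763,-.0163);a=.0367
o=[rect(*B,.085,a,.156,.156),rect(*B,0.,a,.156,.156),rect(*B,.085,a,.1203,.0873),
 rect(.481,-.307,.014,.02,.1209,.0879),rect(.481,-.307,.04,.02,.064,.064,.016),place(cyl(.06,.096)[1::2],.4254,-.304,.014,0)]
a=crop('top',270,185,180,130,o,'a'); b=crop('side',270,160,130,130,o,'b')
cv2.imwrite('pics/o1.png',a);cv2.imwrite('pics/o2.png',b)
E
```

```text
(no output)
```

View pics/o1.png

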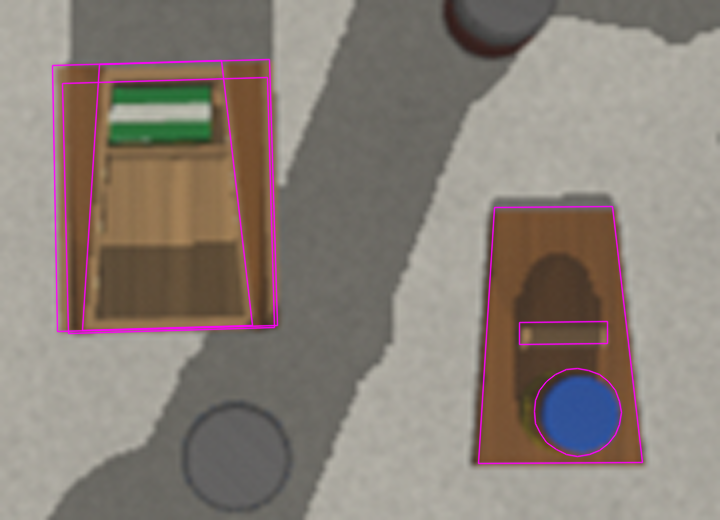

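View pics/o2.png

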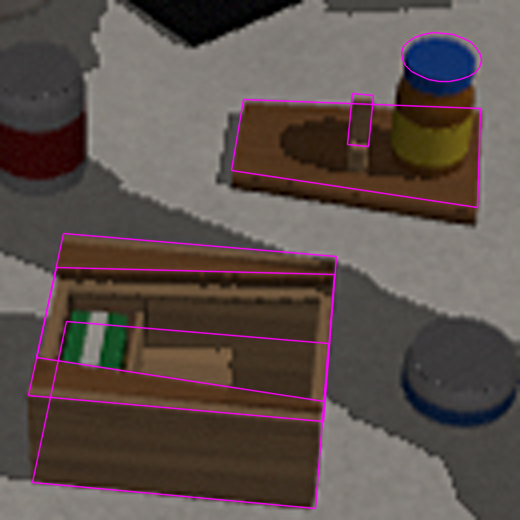

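The overlays confirm the brown lid (top crop about (560,335)), with the jar at crop (581,412). The box fits well in the side view but is slightly off in the top view, so I refine it by colour segmentation.

```bash
cat > seg.py <<'E'
from h import *
def seg(c,x0,y0,x1,y1,seed,thr=60):
    hsv=cv2.cvtColor(get_image(c),cv2.COLOR_RGB2HSV);k=np.zeros((480,640),np.uint8)
    k[y0:y1,x0:x1]=hsv[y0:y1,x0:x1,1]>thr
    k=cv2.morphologyEx(k,cv2.MORPH_CLOSE,np.ones((3,3)));n,l=cv2.connectedComponents(k);return l==l[seed[1],seed[0]]
E
python3 - <<'E'
from seg import *
bt=seg('top',275,190,350,280,(292,240));bs=seg('side',265,205,362,292,(315,270))
lt=seg('top',380,225,440,310,(425,260))
bt,bs,lt=map(hullmask,(bt,bs,lt));print(bt.sum(),bs.sum(),lt.sum(),cv2.minAreaRect(cv2.findNonZero(bt.astype(np.uint8))))
x0=np.array([.576,-.016,.03])
for m in({'top':bt},{'side':bs},{'top':bt,'side':bs}): r=fit(M['box'],m,x0,0);print(np.round(r[0],4),r[1])
# rails at lid plane seen from the top: leaning model, top narrower
m2=np.r_[box(.19,.156,.07),box(.19,.146,.085)]
r=fit(m2,{'top':bt,'side':bs},x0,0);print('lean',np.round(r[0],4),r[1])
r=fit(M['lid'],{'top':lt},np.array([.481,-.307,.02]),0);print('lid',np.round(r[0],4),r[1])
print(goto(.425,-.306,.2,1.59),goto(.425,-.306,.065,1.59))
E
```

```text
3728 4603 2445 ((311.4999694824219, 233.5), (66.99998474121094, 54.99999237060547), 90.0)
[ 0.5763 -0.0187  0.0214] 0.03221408735167887
[ 0.5766 -0.0163  0.0295] 0.02402184423628239
[ 0.5763 -0.0175  0.0287] 0.06223095500303862
lean [ 0.5765 -0.0181  0.0325] 0.05013527573287742
lid [ 0.4788 -0.3089  0.0175] 0.05187858374433618
[0.3085, -0.2019, -0.005, 0.0001, 0.0, 0.2975] [0.3085, -0.2019, 0.13, 0.0001, 0.0, 0.2975]
```

Emit:
jog_arm:
  motion:
    - [[0.308,-0.202,0,0,0,0.297,-1],[0.308,-0.202,0,0,0,0.297,-1],[0.308,-0.202,0,0,0,0.297,-1],[0.308,-0.202,0,0,0,0.297,-1],[0.308,-0.202,0,0,0,0.297,-1],[0.308,-0.202,0,0,0,0.297,-1],[0.308,-0.202,0,0,0,0.297,-1],[0.308,-0.202,0,0,0,0.297,-1],[0.308,-0.202,0,0,0,0.297,-1],[0.308,-0.202,0,0,0,0.297,-1]]
  force: 20

```text
clock: 2.08
position: [0.4299, -0.2986, 0.1953]
ee_rot: [-3.138, -0.047, -0.005]
force: [0.7, 0.6, -0.3]
width: 1.0
gripper_force: 0.0
```

```bash
python3 - <<'E'
from h import *
s=observe();print(s['clock'],s['position'],s['joints'].round(2),goto(.425,-.306,.065,1.59))
E
```

```text
2.0833 [ 0.42990581 -0.29858041  0.19532002] [ 0.56  0.27 -0.07  1.81  0.02  1.05 -1.05] [-0.0055, 0.0076, 0.1303, -0.0028, -0.003, 0.011]
```

Emit:
jog_arm:
  motion:
    - [[0,0,0.03,0,0,0,-1],[0,0,0.13,0,0,0,-1],[0,0,0.13,0,0,0,-1],[0,0,0.13,0,0,0,-1],[0,0,0.13,0,0,0,-1],[0,0,0.13,0,0,0,-1],[0,0,0.13,0,0,0,0.8],[0,0,0.13,0,0,0,0.8],[0,0,0.13,0,0,0,0.8],[0,0,0.13,0,0,0,0.8]]
  force: 20

```text
clock: 2.92
position: [0.4252, -0.3066, 0.0663]
ee_rot: [3.14, 0.031, 0.003]
force: [0.4, 1.0, 0.1]
width: 0.757
gripper_force: 0.0
```

Emit:
jog_arm:
  motion:
    - [[0,0,0,0,0,0,0.8],[0,0,0,0,0,0,0.8],[0,0,-0.02,0,0,0,0.8],[0,0,-0.045,0,0,0,0.8],[-0.02,0.035,-0.05,0,0,0,0.8],[-0.04,0.07,-0.05,0,0,0,0.8],[-0.06,0.105,-0.05,0,0,0,0.8],[-0.08,0.135,-0.05,0,0,0,0.8],[-0.095,0.155,-0.05,0,0,0,0.8],[-0.095,0.155,-0.035,0,0,0,0.8]]
  force: 20

```text
clock: 3.75
position: [0.328, -0.4702, 0.102]
ee_rot: [3.135, 0.017, -0.0]
force: [0.2, -0.7, -2.4]
width: 0.57
gripper_force: 20.0
```

Emit:
jog_arm:
  motion:
    - [[0,0,0.015,0,0,0,0.8],[0,0,0.03,0,0,0,0.8],[0,0,0.043,0,0,0,0.8],[0,0,0.048,0,0,0,0.8],[0,0,0.048,0,0,0,0.8],[0,0,0.048,0,0,0,0.8],[0,0,0.048,0,0,0,0],[0,0,0.048,0,0,0,-1],[0,0,0.048,0,0,0,-1],[0,0,0.048,0,0,0,-1]]

```text
clock: 4.58
position: [0.3323, -0.4626, 0.0519]
ee_rot: [-3.141, -0.031, 0.001]
force: [0.5, -0.0, 0.1]
width: 0.74
gripper_force: 0.0
```

```bash
python3 - <<'E'
from h import *
s=observe();print(s['clock'],s['position'],s['force'],s['width'])
for a in(.235,):
  print(goto(.3673,.303,.16,a),goto(.33,-.46,.18,1.59))
E
```

```text
4.5833 [ 0.3323282  -0.46259976  0.0519418 ] [ 0.4676065  -0.01216244  0.05988998] 0.7403454654577151
[0.05, -0.7648, -0.1077, -0.0001, 0.0006, 1.3555] [-0.0023, -0.0027, -0.1281, -0.0005, 0.0004, 0.0005]
```

Emit:
jog_arm:
  motion:
    - [[0,0,-0.04,0,0,0,-1],[0,0,-0.08,0,0,0,-1],[0,0,-0.12,0,0,0,-1],[0.015,-0.035,-0.13,0,0,-0.1,-1],[0.03,-0.073,-0.13,0,0,-0.2,-1],[0.045,-0.111,-0.13,0,0,-0.32,-1],[0.06,-0.149,-0.13,0,0,-0.44,-1],[0.07,-0.188,-0.13,0,0,-0.56,-1],[0.08,-0.227,-0.13,0,0,-0.68,-1],[0.09,-0.266,-0.13,0,0,-0.8,-1]]

```text
clock: 5.42
position: [0.4171, -0.1932, 0.1821]
ee_rot: [2.878, 1.26, -0.0]
force: [0.9, -0.2, -0.0]
width: 1.001
gripper_force: 0.0
```

```bash
python3 - <<'E'
from h import *
s=observe();print(s['position'],s['joints'].round(2));print(goto(.3673,.303,.18,.235))
E
```

```text
[ 0.41706312 -0.19322185  0.18212688] [ 0.58  0.2  -0.3   1.96  0.07  0.99 -0.5 ]
[0.3309, -0.3731, 0.002, 0.0, 0.0003, -0.9803]
```

Emit:
jog_arm:
  motion:
    - [[0.331,-0.373,0,0,0,-0.98,-0.3],[0.331,-0.373,0,0,0,-0.98,-0.3],[0.331,-0.373,0,0,0,-0.98,-0.3],[0.331,-0.373,0,0,0,-0.98,-0.3],[0.331,-0.373,0,0,0,-0.98,-0.3],[0.331,-0.373,0,0,0,-0.98,-0.3],[0.331,-0.373,0,0,0,-0.98,-0.3],[0.331,-0.373,0,0,0,-0.98,-0.3],[0.331,-0.373,0,0,0,-0.98,-0.3],[0.331,-0.373,0,0,0,-0.98,-0.3]]

```text
clock: 6.25
position: [0.3775, 0.2212, 0.1822]
ee_rot: [1.953, 2.46, -0.0]
force: [1.5, -0.3, -0.2]
width: 0.649
gripper_force: 0.0
```

Emit:
jog_arm:
  motion:
    - [[0.01,0,0,0,0,0,-0.3],[0,0,0,0,0,0,-0.3]]

```text
clock: 6.42
position: [0.3765, 0.2254, 0.1825]
ee_rot: [-1.941, -2.467, -0.004]
force: [-0.8, -0.9, -0.7]
width: 0.651
gripper_force: 0.0
```

```bash
python3 - <<'E'
from h import *
s=observe();print(s['position'],s['joints'].round(2),s['width'],s['dq'].round(2));print(goto(.3673,.303,.037,.235))
E
```

```text
[0.37646165 0.22542945 0.18246453] [-0.01  0.23 -0.75  1.97  0.18  1.01 -0.61] 0.6514411747244582 [ 0.32 -0.1   0.11  0.12 -0.07 -0.02  0.41]
[0.0771, 0.0092, 0.1457, 0.0007, -0.0033, 0.0024]
```

Emit:
jog_arm:
  motion:
    - [[0.04,0.005,0,0,0,0,-0.3],[0.077,0.009,0,0,0,0,-0.3],[0.077,0.009,0.03,0,0,0,-0.3],[0.077,0.009,0.06,0,0,0,-0.3],[0.077,0.009,0.06,0,0,0,-0.3],[0.077,0.009,0.06,0,0,0,-0.3]]

```text
clock: 6.92
position: [0.3684, 0.2957, 0.1213]
ee_rot: [-1.952, -2.461, 0.006]
force: [0.3, -0.4, -0.0]
width: 0.65
gripper_force: 0.0
```

```bash
python3 - <<'E'
from h import *
s=observe();print(s['position']);print(goto(.3673,.303,.037,.235))
E
```

```text
[0.36838329 0.29569451 0.12131308]
[0.0075, 0.0009, 0.0843, -0.0035, 0.0016, -0.0054]
```

Emit:
jog_arm:
  motion:
    - [[0.007,0.001,0.03,0,0,0,-0.3],[0.007,0.001,0.06,0,0,0,-0.3],[0.007,0.001,0.084,0,0,0,-0.3],[0.007,0.001,0.084,0,0,0,-0.3],[0.007,0.001,0.084,0,0,0,0.9],[0.007,0.001,0.084,0,0,0,0.9],[0.007,0.001,0.084,0,0,0,0.9],[0.007,0.001,0.084,0,0,0,0.9],[0.007,0.001,0.084,0,0,0,0.9],[0.007,0.001,0.084,0,0,0,0.9]]
  force: 15

```text
clock: 7.75
position: [0.3693, 0.3039, 0.0387]
ee_rot: [1.953, 2.46, 0.002]
force: [1.0, -0.1, -0.3]
width: 0.266
gripper_force: 0.0
```

```bash
python3 - <<'E'
from h import *
s=observe();print(s['position'],s['width'],s['gripper_force']);print(goto(.3673,.303,.17,.235))
c,si=np.cos(.03),np.sin(.03);p=np.array([.5765-.032*c,-.0175-.032*si]);print(p,goto(*p,.17,.03))
E
```

```text
[0.36932214 0.30394223 0.03874243] 0.26587173808655645 0.0
[-0.0004, -0.002, -0.1313, 0.0012, -0.0003, -0.0064]
[ 0.5445144  -0.01845986] [-0.3537, 0.0977, -0.1312, 0.0012, -0.0004, 0.1986]
```

Emit:
jog_arm:
  motion:
    - [[0,0,0,0,0,0,0.9],[0,0,0,0,0,0,0.9]]

```text
clock: 7.92
position: [0.369, 0.3037, 0.0382]
ee_rot: [1.953, 2.46, 0.0]
force: [1.0, -0.6, 0.0]
width: 0.121
gripper_force: 0.0
```

```bash
python3 - <<'E'
from ov import *
b=crop('side',290,270,130,140,[place(box(.038,.08,.05)[[0,1,3,2,6,7,5,4]],.3673,.303,.015,.235)],'b'); cv2.imwrite('pics/o3.png',b)
E
```

```text
(no output)
```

View pics/o3.png

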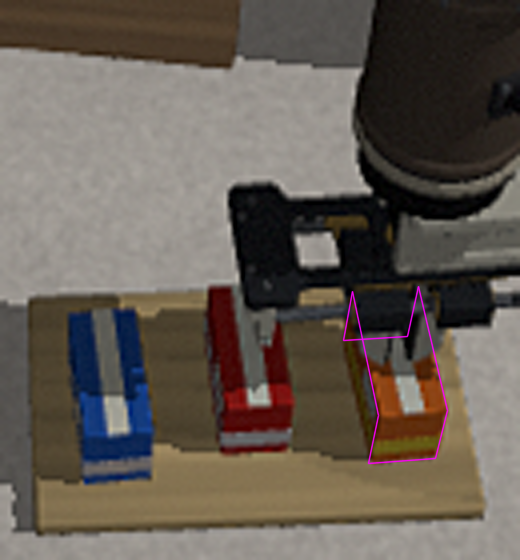

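```bash
python3 - <<'E'
from ov import *
for z in(.02,.038,.065,.08): print(z,((proj('side',np.array([[.369,.3037,z]]))[0]-[290,270])*4).round(), proj('top',np.array([[.369,.3037,z]]))[0].round(1))
s=observe();print(s['position'],s['force'])
a=crop('top',165,225,90,110,[place(box(.038,.08,.05)[[1,3,7,5]],.3673,.303,.015,.235)],'')
b=crop('side',350,300,90,110,[place(box(.038,.08,.05)[[1,3,7,5]],.3673,.303,.015,.235)],'')
cv2.imwrite('pics/o4.png',np.hstack([a,b]))
E
```

```text
0.02 [385. 392.] [202.6 304. ]
0.038 [388. 375.] [201.  304.4]
0.065 [394. 348.] [198.5 304.9]
0.08 [397. 333.] [197.  305.2]
[0.36885686 0.30373235 0.03806799] [-0.56299815 -1.14243643  0.381839  ]
```

View pics/o4.png

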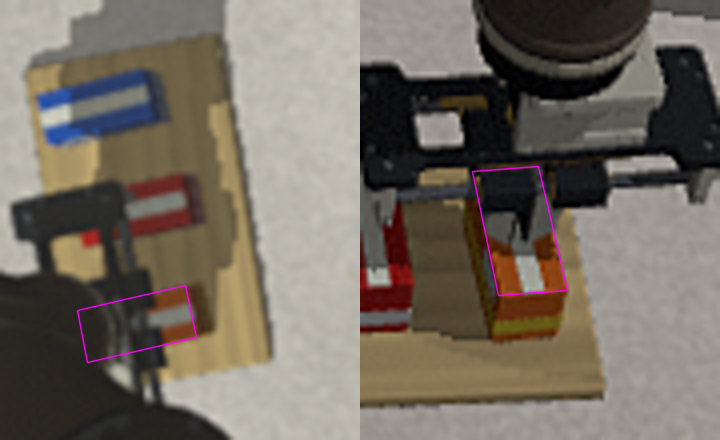

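Emit:
jog_arm:
  motion:
    - [[0,0,0,0,0,0,0.9],[0,0,0,0,0,0,0.9],[0,0,0,0,0,0,0.9]]

```text
clock: 8.32
position: [0.3688, 0.3037, 0.038]
ee_rot: [-1.953, -2.461, 0.0]
force: [0.4, 0.1, 0.5]
width: 0.053
gripper_force: 0.0
```

```bash
python3 - <<'E'
from ov import *
import numpy as np
b=crop('side',350,310,65,75,[],'',8)
cv2.imwrite('pics/o5.png',b)
E
```

```text
(no output)
```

View pics/o5.png

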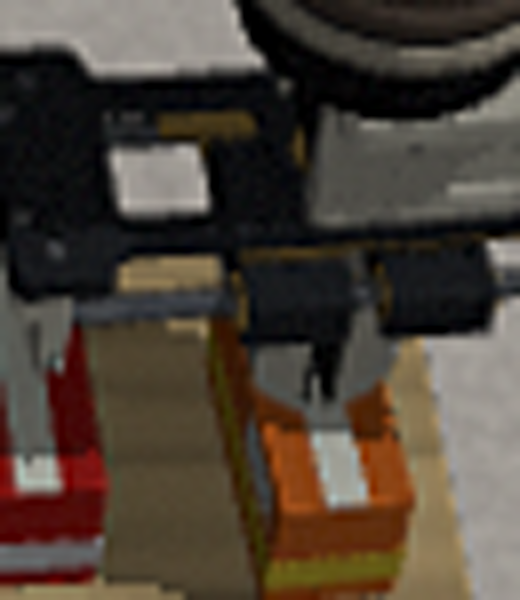

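```bash
python3 - <<'E'
from ov import *
for z in (.17,.195,.22): print(z,proj('side',np.array([[.194,-.593,z]]))[0],proj('top',np.array([[.194,-.593,z]]))[0])
a=cv2.imread('pics/side0.png')[50:120,435:505];b=cv2.imread('pics/top0.png')[355:425,505:615]
a=cv2.resize(a,None,fx=6,fy=6,interpolation=2)
p=proj('side',np.array([[.194,-.593,.194]]))[0];cv2.circle(a,tuple(((p+.5-[435,50])*6).astype(int).tolist()),3,(255,0,255),-1)
cv2.imwrite('pics/o6.png',a)
E
```

```text
0.17 [457.31343152 112.95089586] [531.41267311 379.43809431]
0.195 [458.91046347 106.13836855] [535.74948553 381.61725294]
0.22 [460.54064948  99.18441449] [540.27400475 383.89073037]
```

View pics/o6.png

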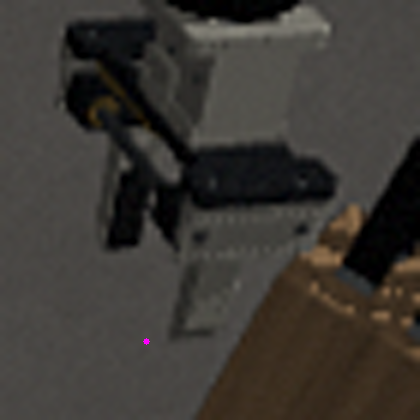

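The start picture shows the real fingertips about 8 px, roughly 28 mm, above the reported TCP. So the fingers closed above the carton. I'll touch the carton's top lightly to calibrate the offset.

Emit:
jog_arm:
  motion:
    - [[0,0,0.001,0,0,0,0.9],[0,0,0.002,0,0,0,0.9],[0,0,0.003,0,0,0,0.9]]

```text
clock: 8.62
position: [0.3688, 0.3037, 0.0349]
ee_rot: [1.953, 2.461, -0.0]
force: [0.6, 0.0, 0.0]
width: 0.051
gripper_force: 0.0
```

Emit:
jog_arm:
  motion:
    - [[0,0,0.001,0,0,0,0.9],[0,0,0.002,0,0,0,0.9]]

```text
clock: 8.78
position: [0.369, 0.3038, 0.0335]
ee_rot: [1.953, 2.46, 0.0]
force: [-5.5, -5.6, 27.5]
width: 0.052
gripper_force: 13.9
```

Contact on the carton's top at a reported z of about 0.0345, so tip z = reported + 0.0305.

Emit:
jog_arm:
  motion:
    - [[-0.002,-0.001,-0.022,0,0,0,-0.3],[-0.002,-0.001,-0.022,0,0,0,-0.3],[-0.002,-0.001,-0.022,0,0,0,-0.3],[-0.002,-0.001,-0.022,0,0,0,-0.3],[-0.002,-0.001,-0.022,0,0,0,-0.3],[-0.002,-0.001,-0.022,0,0,0,-0.3],[-0.002,-0.001,-0.022,0,0,0,-0.3],[-0.002,-0.001,-0.022,0,0,0,-0.3],[-0.002,-0.001,-0.022,0,0,0,-0.3],[-0.002,-0.001,-0.022,0,0,0,-0.3]]

```text
clock: 9.62
position: [0.3683, 0.3016, 0.0549]
ee_rot: [-1.953, -2.461, 0.0]
force: [1.0, -1.0, 0.0]
width: 0.649
gripper_force: 0.0
```

Emit:
jog_arm:
  motion:
    - [[0,0,0.02,0,0,0,-0.3],[0,0,0.04,0,0,0,-0.3],[0,0,0.049,0,0,0,-0.3],[0,0,0.049,0,0,0,0.9],[0,0,0.049,0,0,0,0.9],[0,0,0.049,0,0,0,0.9],[0,0,0.049,0,0,0,0.9],[0,0,0.049,0,0,0,0.9],[0,0,0.049,0,0,0,0.9],[0,0,0.049,0,0,0,0.9]]
  force: 15

```text
clock: 10.45
position: [0.3688, 0.3021, 0.0068]
ee_rot: [1.953, 2.46, 0.002]
force: [-2.0, -1.1, 7.5]
width: 0.413
gripper_force: 14.9
```

```bash
python3 - <<'E'
from h import *
s=observe();print(s['position'],s['width'],s['gripper_force'],s['force']);print(goto(.3673,.303,.15,.235))
c,si=np.cos(.03),np.sin(.03);p=np.array([.5765-.032*c,-.0175-.032*si]);print(p,goto(*p,.15,.03))
E
```

```text
[0.36875291 0.30211782 0.00681725] 0.4134680522318589 14.887926578521729 [-1.98720724 -1.11694331  7.46690821]
[0.0013, -0.001, -0.1432, 0.0014, -0.0006, -0.006]
[ 0.5445144  -0.01845986] [-0.352, 0.0986, -0.1433, 0.0013, -0.0007, 0.199]
```

Emit:
jog_arm:
  motion:
    - [[0,0,-0.03,0,0,0,0.9],[0,0,-0.07,0,0,0,0.9],[0,0,-0.11,0,0,0,0.9],[-0.03,0.01,-0.143,0,0,0.02,0.9],[-0.068,0.02,-0.143,0,0,0.04,0.9],[-0.106,0.03,-0.143,0,0,0.07,0.9],[-0.144,0.04,-0.143,0,0,0.1,0.9],[-0.182,0.051,-0.143,0,0,0.13,0.9],[-0.22,0.062,-0.143,0,0,0.16,0.9],[-0.258,0.072,-0.143,0,0,0.199,0.9]]

```text
clock: 11.28
position: [0.4977, 0.0645, 0.1494]
ee_rot: [2.189, 2.252, 0.0]
force: [0.6, -0.0, -1.5]
width: 0.417
gripper_force: 14.9
```

```bash
python3 - <<'E'
from h import *
s=observe();print(s['position'],s['width'],s['gripper_force'],s['force'])
c,si=np.cos(.03),np.sin(.03);p=np.array([.5765-.032*c,-.0175-.032*si]);print(p,goto(*p,.15,.03))
E
```

```text
[0.49767326 0.06446693 0.14939967] 0.4172455330566946 14.882230013608932 [ 0.62346041 -0.00913719 -1.48059643]
[ 0.5445144  -0.01845986] [-0.0842, 0.0445, -0.0005, 0.0007, 0.0003, -0.0017]
```

Emit:
jog_arm:
  motion:
    - [[-0.038,0.02,0,0,0,0,0.9],[-0.076,0.04,0,0,0,0,0.9],[-0.084,0.045,0,0,0,0,0.9],[-0.084,0.045,0,0,0,0,0.9],[-0.084,0.045,0,0,0,0,0.9]]

```text
clock: 11.7
position: [0.5444, -0.0168, 0.1488]
ee_rot: [-2.19, -2.252, 0.0]
force: [-0.2, 0.2, -1.7]
width: 0.416
gripper_force: 14.9
```

```bash
python3 - <<'E'
from h import *
s=observe();print(s['position'])
c,si=np.cos(.03),np.sin(.03);p=np.array([.5765-.032*c,-.0175-.032*si]);print(goto(*p,.0,.03))
for c in('top','side'):
    get_image(c)
    for d in silhouettes('carton_orange',c):
        if d['p']>.3 and d['mask'].sum()>150:
            z=s['position'][2]+.0305-.022
            print(c,d['p'],d['pixel'],d['mask'].sum(),fit(M['carton'],{c:hullmask(d['mask'])},np.array([.54,-.02,.03]),z))
E
```

```text
[ 0.54444559 -0.01681643  0.14880635]
[-0.0017, 0.0001, 0.1488, -0.0005, -0.0003, -0.0023]
top 0.46 [164.1, 201.9] 741 (array([ 0.46589674, -0.0889675 ,  0.78828722]), np.float64(1.6784622510421492))
top 0.43 [407.6, 272.2] 2382 (array([ 0.46589674, -0.0889675 ,  0.78828722]), np.float64(1.2093917518404689))
top 0.32 [212.5, 190.6] 774 (array([ 0.46589674, -0.0889675 ,  0.78828722]), np.float64(1.635901888430649))
side 0.7 [329.8, 217.2] 498 (array([ 0.54550544, -0.01406585,  0.08666479]), np.float64(0.19246487867177522))
```

Emit:
jog_arm:
  motion:
    - [[-0.002,0,0.03,0,0,0,0.9],[-0.002,0,0.06,0,0,0,0.9],[-0.002,0,0.08,0,0,0,0.9],[-0.002,0,0.1,0,0,0,0.9],[-0.002,0,0.12,0,0,0,0.9],[-0.002,0,0.135,0,0,0,0.9],[-0.002,0,0.143,0,0,0,0.9],[-0.002,0,0.146,0,0,0,0.9],[-0.002,0,0.146,0,0,0,0.9]]

```text
clock: 12.65
position: [0.5444, -0.0173, 0.0029]
ee_rot: [-2.186, -2.255, 0.0]
force: [-0.3, 0.7, -0.6]
width: 0.42
gripper_force: 14.9
```

Emit:
jog_arm:
  motion:
    - [[0,0,0.001,0,0,0,0.9],[0,0,0.002,0,0,0,0.9],[0,0,0.002,0,0,0,-0.2],[0,0,0.002,0,0,0,-0.3],[0,0,0.002,0,0,0,-0.3],[0,0,0.002,0,0,0,-0.3],[0,0,-0.03,0,0,0,-0.3],[0,0,-0.07,0,0,0,-0.3],[0,0,-0.11,0,0,0,-0.3],[0,0,-0.15,0,0,0,-0.3]]

```text
clock: 13.48
position: [0.544, -0.0178, 0.1548]
ee_rot: [-2.187, -2.254, 0.0]
force: [1.8, 0.0, -0.2]
width: 0.647
gripper_force: 0.0
```

```bash
python3 - <<'E'
from h import *
s=observe();print(s['position'],s['joints'].round(2))
print(goto(.48,-.308,.13,.018))
get_image('side')
for d in silhouettes('carton_orange','side'):
    if d['p']>.3: print(d['p'],d['pixel'],d['mask'].sum())
    print(proj('side',np.array([[.5445,-.018,.058],[.5445,-.018,.035]])))
E
```

```text
[ 0.54401604 -0.01775522  0.15476709] [ 0.37  0.41 -0.59  1.79  0.26  1.02 -0.28]
[-0.2882, -0.0728, 0.0247, -0.0006, -0.0004, 0.0123]
0.76 [326.8, 247.4] 235
[[327.98538759 248.42937932]
 [327.69259979 254.34241671]]
0.33 [293.1, 243.9] 192
[[327.98538759 248.42937932]
 [327.69259979 254.34241671]]
```

```bash
python3 - <<'E'
from seg import *
lid2=np.r_[lidm(),place(box(.016,.064,.04),0,0,0,0)[1::2]]
lt=hullmask(seg('top',380,225,440,310,(425,260)));ls=seg('side',315,170,395,222,(345,197))
print(lt.sum(),ls.sum())
x0=np.array([.48,-.308,.02])
for m in({'top':lt},{'side':hullmask(ls)},{'top':lt,'side':hullmask(ls)}): r=fit(lid2,m,x0,0);print(np.round(r[0],4),round(r[1],3))
# batten: pale, in top picture
im=get_image('top');g=cv2.cvtColor(im,cv2.COLOR_RGB2HSV)[...,2]
print(g[258:274,396:424])
c=silhouettes('jar','top')[0];print(c['p'],c['pixel'],ray('top',c['pixel'],.05))
E
```

```text
2459 1672
[ 0.4785 -0.3089  0.0136] 0.046
[ 0.4931 -0.3154 -0.0585] 0.351
[ 0.4795 -0.3091  0.0018] 0.41
[[123 122 120 109  97  95  97 101 104 105 108 108 109 109 107 106 106 103
   99  97 101 105 104 113 123 123 117 118]
 [123 121 107  89  80  77  77  83  86  85  88  88  89  90  89  85  87  86
   82  81  83  86  85  92 113 122 118 119]
 [123 120 100  80  78  79  80  85  87  88  87  89  88  88  88  87  86  86
   82  82  85  86  85  85 107 122 117 118]
 [125 120  99  80  79  79  80  85  90  89  89  90  89  90  90  87  87  88
   84  82  85  86  85  83 109 123 117 118]
 [127 120  99  79  80  78  82  88  90  89  88  90  90  89  89  87  89  87
   85  83  85  88  86  84 108 124 118 117]
 [130 124 100  80  80  78  84  88  91  90  89  90  90  91  89  87  87  88
   85  82  84  88  86  84 108 125 118 117]
 [131 128 102  80  79  82  84  88  90  89  88  89  89  90  89  88  87  89
   86  81  84  89  86  84 109 124 118 118]
 [134 131 106  82  80  81  82  86  87  85  86  87  87  87  87  85  84  85
   83  80  82  86  84  82 107 122 118 119]
 [133 132 108  79  82  88  90  91  91  90  90  90  91  91  
[... 235 characters left out ...]
5 164 164 164
  164 163 163 163 163 163 164 145 121 119]
 [132 129 108  77 128 167 170 168 168 168 167 168 167 167 166 165 166 165
  165 165 164 165 164 164 166 149 121 119]
 [131 130 111  84 129 169 176 174 172 172 172 171 172 171 171 169 170 169
  170 170 169 169 169 169 172 150 122 119]
 [131 129 121 107 138 166 169 168 168 168 168 168 167 168 168 168 166 165
  166 165 165 167 166 165 163 139 116 118]
 [131 129 127 124 133 140 142 143 145 144 143 146 146 145 145 143 143 141
  138 138 139 144 143 140 139 126 117 119]
 [130 130 127 126 126 127 127 129 132 131 130 133 134 133 132 130 128 126
  123 121 124 131 129 126 126 123 121 120]]
0.72 [464.8, 320.5] [ 0.331675   -0.45969689  0.05      ]
```

```bash
python3 - <<'E'
from h import *
p=ray('top',(410.5,269.4),.04);print(p)
print(ray('top',(410.5,266.75),.04),ray('top',(410.5,272),.04))
print(goto(p[0],p[1],.10,.015))
E
```

```text
[ 0.47650482 -0.30745867  0.04      ]
[ 0.48422237 -0.30751228  0.04      ] [ 0.46893991 -0.30740613  0.04      ]
[-0.287, -0.0757, 0.0523, -0.0016, 0.0003, 0.0147]
```

Emit:
jog_arm:
  motion:
    - [[-0.287,-0.075,0.02,0,0,0.014,-0.3],[-0.287,-0.075,0.02,0,0,0.014,-0.3],[-0.287,-0.075,0.02,0,0,0.014,-0.3],[-0.287,-0.075,0.02,0,0,0.014,-0.3],[-0.287,-0.075,0.02,0,0,0.014,-0.3],[-0.287,-0.075,0.02,0,0,0.014,-0.3],[-0.287,-0.075,0.02,0,0,0.014,-0.3],[-0.287,-0.075,0.02,0,0,0.014,-0.3],[-0.287,-0.075,0.02,0,0,0.014,-0.3],[-0.287,-0.075,0.02,0,0,0.014,-0.3]]

```text
clock: 14.62
position: [0.4773, -0.3066, 0.1315]
ee_rot: [-2.203, -2.236, 0.0]
force: [0.3, 0.3, 0.1]
width: 0.648
gripper_force: 0.0
```

```bash
python3 - <<'E'
from h import *
print(observe()['position'],goto(.4775,-.308,-.0125,.015))
E
```

```text
[ 0.47726265 -0.30663604  0.13150007] [-0.0017, 0.0005, 0.144, -0.0021, -0.002, -0.0001]
```

Emit:
jog_arm:
  motion:
    - [[-0.002,0,0.03,0,0,0,-0.3],[-0.002,0,0.06,0,0,0,-0.3],[-0.002,0,0.1,0,0,0,-0.4],[-0.002,0,0.125,0,0,0,-0.1],[-0.002,0,0.137,0,0,0,0.1],[-0.002,0,0.142,0,0,0,0.2],[-0.002,0,0.143,0,0,0,0.3],[-0.002,0,0.143,0,0,0,0.3]]

```text
clock: 15.28
position: [0.4794, -0.3087, -0.009]
ee_rot: [2.202, 2.239, 0.001]
force: [0.7, 0.6, -0.6]
width: 0.389
gripper_force: 0.0
```

Emit:
jog_arm:
  motion:
    - [[0,0,0,0,0,0,1],[0,0,0,0,0,0,1],[0,0,0,0,0,0,1],[0,0,0,0,0,0,1],[0,0,0,0,0,0,1]]
  force: 45

```text
clock: 15.7
position: [0.4789, -0.3096, -0.0088]
ee_rot: [2.203, 2.237, 0.0]
force: [-1.8, 1.1, 6.7]
width: 0.168
gripper_force: 45.0
```

```bash
python3 - <<'E'
from h import *
s=observe();print(s['position'],s['width'],s['gripper_force'],s['force'],goto(.4775,-.308,-.0125,.015))
E
```

```text
[ 0.47890195 -0.30957307 -0.00884048] 0.16840232236930264 45.002655386924744 [-1.76512855  1.12885356  6.74934486] [0.0016, -0.0014, 0.0037, 0.0015, 0.0011, 0.0006]
```

Emit:
jog_arm:
  motion:
    - [[0,0,-0.01,0,0,0,1],[0,0,-0.03,0,0,0,1],[0,0,-0.06,0,0,0,1],[0,0,-0.09,0,0,0,1],[0,0,-0.12,0,0,0,1],[0.03,0,-0.12,0,0,0,1],[0.06,0,-0.12,0,0,0,1],[0.09,0,-0.12,0,0,-0.005,1],[0.12,0,-0.12,0,0,-0.01,1],[0.15,0,-0.12,0,0,-0.015,1]]

```text
clock: 16.53
position: [0.4752, -0.1579, 0.1106]
ee_rot: [2.187, 2.255, -0.0]
force: [0.6, 0.3, -2.7]
width: 0.172
gripper_force: 45.0
```

Emit:
jog_arm:
  motion:
    - [[0.03,0,0,0,0,0,1],[0.06,0,0,0,0,0,1],[0.09,0,0,0,0,0,1],[0.115,0,0,0,0,0,1],[0.13,0,0,0,0,0,1],[0.135,0,0,0,0,0,1],[0.135,0,0,0,0,0,1],[0.135,0,0,0,0,0,1],[0.135,0,0,0,0,0,1]]

```text
clock: 17.28
position: [0.4716, -0.0258, 0.11]
ee_rot: [2.189, 2.253, -0.001]
force: [0.3, 1.0, -3.3]
width: 0.171
gripper_force: 45.0
```

```bash
python3 - <<'E'
from seg import *
s=observe();print(s['position'],s['ee_rot'],s['width'],s['gripper_force'],s['force'])
c,si=np.cos(.03),np.sin(.03)
print(goto(.5765-.098*c,-.0175-.098*si,.11,.03))
for c in('top','side'):
    im=get_image(c)
    for q in('lid','box'):
        for d in silhouettes(q,c):
            if d['p']>.3: print(c,q,round(d['p'],2),np.round(d['pixel']),d['mask'].sum())
    cv2.imwrite(f'pics/h_{c}.png',im[:,:,::-1])
a=cv2.resize(cv2.imread('pics/h_top.png')[190:320,255:365],None,fx=4,fy=4,interpolation=2);b=cv2.resize(cv2.imread('pics/h_side.png')[180:290,265:355],None,fx=4,fy=4,interpolation=2)
h=max(len(a),len(b));cv2.imwrite('pics/o7.png',np.hstack([cv2.copyMakeBorder(i,0,h-len(i),0,0,0) for i in(a,b)]))
E
```

```text
[ 0.47157301 -0.02576623  0.11001371] [ 2.18884641e+00  2.25318384e+00 -1.20326974e-03] 0.1710863686403149 44.99827980995178 [ 0.27603681  0.98479418 -3.2909842 ]
[0.0051, 0.0071, 0.0, -0.0004, 0.0007, -0.001]
top lid 0.75 [486. 231.] 2375
top box 0.98 [316. 222.] 1824
top box 0.46 [206. 286.] 3133
side lid 0.83 [360. 236.] 2218
side lid 0.76 [328. 156.] 1026
side box 0.68 [306. 261.] 3376
```

View pics/o7.png

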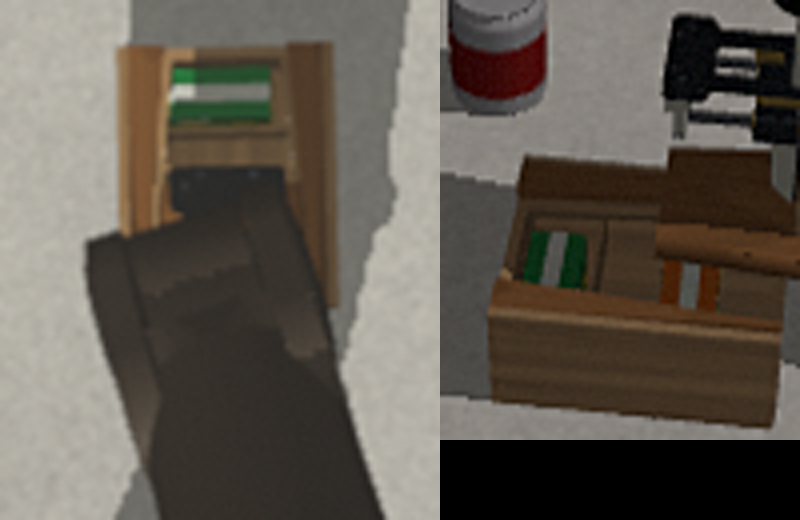

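```bash
python3 - <<'E'
from seg import *
s=observe();z=s['position'][2]+.0088
get_image('side')
m=sil('lid','side',(355,236))[0]['mask'];print(m.sum())
lid=lidm();x0=np.array([.4716,-.0258,.026])
# visible outline check: near long edge + wide end. restrict to rows below the batten by one-sided comparison
for mm in(m,hullmask(m)):
    r=fit(lid,{'side':mm},x0,z);print(np.round(r[0],4),round(r[1],3))
hsv=cv2.cvtColor(get_image('side'),cv2.COLOR_RGB2HSV)
im=fill('side',place(lid,.4716,-.0258,z,.026))
ys,xs=np.where(m);print(xs.min(),xs.max(),ys.min(),ys.max());q=np.where(im>.5);print(q[1].min(),q[1].max(),q[0].min(),q[0].max())
for c in(335,350,365,380,395): print(c,np.where(m[:,c])[0][[0,-1]],np.where(im[:,c]>.5)[0][[0,-1]])
E
```

```text
2121
[ 0.473  -0.0224  0.0309] 0.211
[ 0.4721 -0.0198  0.0321] 0.065
319 393 217 255
319 394 215 255
335 [217 246] [215 245]
350 [229 248] [216 248]
365 [229 250] [216 250]
380 [219 253] [217 253]Traceback (most recent call last):
  File "<stdin>", line 12, in <module>
IndexError: index 0 is out of bounds for axis 0 with size 0
```

Emit:
jog_arm:
  motion:
    - [[0.004,0.007,0,0,0,0,1],[0.004,0.007,0.01,0,0,0,1],[0.004,0.007,0.02,0,0,0,1],[0.004,0.007,0.027,0,0,0,1],[0.004,0.007,0.03,0,0,0,1],[0.004,0.007,0.03,0,0,0,1],[0.004,0.007,0.03,0,0,0,1]]

```text
clock: 18.32
position: [0.4783, -0.0199, 0.0797]
ee_rot: [-2.186, -2.255, 0.001]
force: [0.4, 0.7, -2.4]
width: 0.173
gripper_force: 45.0
```

Emit:
jog_arm:
  motion:
    - [[0,0,0.003,0,0,0,1],[0,0,0.006,0,0,0,1],[0,0,0.009,0,0,0,1],[0,0,0.012,0,0,0,1]]

```text
clock: 18.65
position: [0.4786, -0.0201, 0.0678]
ee_rot: [2.187, 2.255, 0.0]
force: [0.6, 0.3, -2.9]
width: 0.174
gripper_force: 45.0
```

Emit:
jog_arm:
  motion:
    - [[0,0,0.002,0,0,0,1],[0,0,0.004,0,0,0,1],[0,0,0.006,0,0,0,1],[0,0,0.006,0,0,0,1]]

```text
clock: 18.98
position: [0.4783, -0.02, 0.0616]
ee_rot: [-2.187, -2.255, 0.001]
force: [0.9, -0.5, -2.3]
width: 0.174
gripper_force: 45.0
```

Emit:
jog_arm:
  motion:
    - [[0,0.005,0,0,0,0,1],[0,0.01,0,0,0,0,1],[0,0.015,0,0,0,0,1],[0,0.02,0,0,0,0,1],[0,0.02,0,0,0,0,1]]

```text
clock: 19.4
position: [0.5001, -0.0192, 0.0622]
ee_rot: [2.187, 2.255, 0.002]
force: [-0.3, 0.1, -2.2]
width: 0.169
gripper_force: 45.0
```

Emit:
jog_arm:
  motion:
    - [[0,0.004,0,0,0,0,1],[0,0.008,0,0,0,0,1],[0,0.008,0.001,0,0,0,1],[0,0.008,0.001,0,0,0,0.4],[0,0.008,0.001,0,0,0,0.2],[0,0.008,0.001,0,0,0,0.2],[0,0.008,0.001,0,0,0,0.2]]

```text
clock: 19.98
position: [0.5064, -0.0191, 0.0611]
ee_rot: [2.187, 2.255, -0.0]
force: [0.3, -0.3, -0.8]
width: 0.38
gripper_force: 0.0
```

Emit:
jog_arm:
  motion:
    - [[0,0,-0.02,0,0,0,0.2],[0,0,-0.06,0,0,0,0.2],[0,-0.03,-0.08,0,0,0,1],[0,-0.07,-0.08,0,0,0,1],[0,-0.11,-0.08,0,0,0,1],[0,-0.13,-0.08,0,0,0,1],[0,-0.13,-0.08,0,0,0,1]]

```text
clock: 20.57
position: [0.3714, -0.0239, 0.1407]
ee_rot: [-2.187, -2.255, 0.007]
force: [-0.4, -0.7, 0.2]
width: 0.086
gripper_force: 0.0
```

```bash
python3 - <<'E'
from seg import *
s=observe();print(s['position'],s['width'],s['force'])
get_image('side');m=sil('lid','side',(340,236))[0];print(m['p'],m['pixel'],m['mask'].sum())
lid2=np.r_[lidm(),box(.016,.064,.04)[1::2]]
r=fit(lid2,{'side':hullmask(m['mask'])},np.array([.51,-.02,.03]),.07);print(np.round(r[0],4),r[1])
im=get_image('top')
a=cv2.resize(im[190:330,255:365,::-1],None,fx=4,fy=4,interpolation=2);b=cv2.resize(get_image('side')[180:290,265:355,::-1],None,fx=4,fy=4,interpolation=2)
h=max(len(a),len(b));cv2.imwrite('pics/o8.png',np.hstack([cv2.copyMakeBorder(i,0,h-len(i),0,0,0) for i in(a,b)]))
E
```

```text
[ 0.37140987 -0.0238714   0.14067725] 0.0862282358077922 [-0.41509282 -0.68334214  0.1937642 ]
0.97 [347.4, 243.1] 2029
[ 0.5093 -0.0201  0.0036] 0.1642828455915821
```

View pics/o8.png

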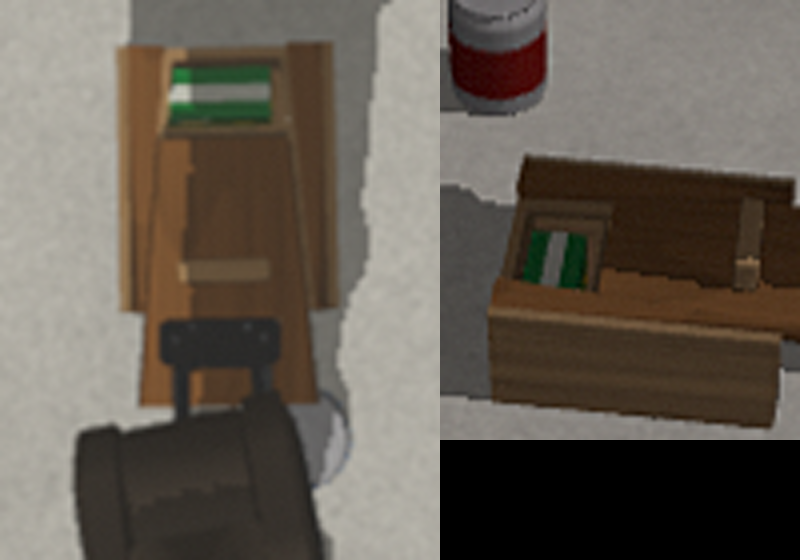

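The lid lies level in the mouth with roughly 65 mm standing out, wide end at top-crop row 405 and batten at (225,270). The gripper is clear behind it. Next I lower the closed fingers behind its wide end and push.

Emit:
jog_arm:
  motion:
    - [[0,0,0.03,0,0,0,1],[0,0,0.06,0,0,0,1],[0,0,0.085,0,0,0,1],[0,0,0.096,0,0,0,1],[0,0,0.096,0,0,0,1],[0,0,0.096,0,0,0,1]]
  force: 30

```text
clock: 21.27
position: [0.377, -0.0225, 0.0446]
ee_rot: [-2.185, -2.255, 0.0]
force: [1.1, 0.5, 0.5]
width: 0.002
gripper_force: 0.0
```

```bash
python3 - <<'E'
from h import *
s=observe();print(s['position'],s['force'],s['width'])
print(goto(.5765-.16,-.0175-.16*.03,.0445,.03))
E
```

```text
[ 0.37698396 -0.0224838   0.04464977] [1.06263891 0.4848479  0.50131476] 0.0023469567250087994
[-0.0011, 0.0395, 0.0001, -0.0014, -0.0011, 0.0018]
```

Emit:
jog_arm:
  motion:
    - [[-0.001,0.008,0,0,0,0,1],[-0.001,0.016,0,0,0,0,1],[-0.001,0.024,0,0,0,0,1],[-0.001,0.032,0,0,0,0,1],[-0.001,0.04,0,0,0,0,1],[-0.001,0.047,0,0,0,0,1],[-0.001,0.054,0,0,0,0,1],[-0.001,0.06,0,0,0,0,1],[-0.001,0.065,0,0,0,0,1]]

```text
clock: 22.02
position: [0.442, -0.0221, 0.0451]
ee_rot: [-2.187, -2.255, 0.001]
force: [-4.9, -0.2, 7.8]
width: 0.004
gripper_force: 4.7
```

Emit:
jog_arm:
  motion:
    - [[0,0.004,0,0,0,0,1],[0,0.008,0,0,0,0,1],[0,0.011,0,0,0,0,1],[0,0.014,0,0,0,0,1]]

```text
clock: 22.35
position: [0.4536, -0.0228, 0.0451]
ee_rot: [-2.186, -2.254, 0.007]
force: [-12.7, -3.5, 20.9]
width: 0.004
gripper_force: 12.5
```

```bash
cat > chk.py <<'E'
from seg import *
s=observe();print(s['position'],s['force'])
get_image('side');L=sil('lid','side',(320,236));lid2=np.r_[lidm(),box(.016,.064,.04)[1::2]]
get_image('top')
hsv=cv2.cvtColor(get_image('top'),cv2.COLOR_RGB2HSV)
g=hsv[...,2].astype(float)
# batten: bright band inside the lid; print column mean over x 302..320
print(np.round(g[225:290,304:320].mean(1)).astype(int).tolist())
print('expected home batten px',proj('top',np.array([[.5765-.008,-.0175,.11],[.5765+.008,-.0175,.11]])).round(1).tolist())
E
python3 chk.py
```

```text
[ 0.45355572 -0.02277092  0.045072  ] [-12.70945648  -3.53638986  20.90887831]
[80, 80, 81, 81, 81, 81, 81, 82, 82, 82, 82, 87, 98, 102, 102, 71, 46, 45, 44, 43, 44, 44, 45, 46, 46, 47, 47, 49, 51, 50, 50, 50, 50, 50, 50, 50, 51, 51, 52, 52, 52, 52, 52, 51, 51, 50, 48, 49, 49, 48, 48, 48, 48, 48, 48, 48, 48, 48, 48, 48, 48, 48, 48, 48, 48]
expected home batten px [[310.7, 235.1], [310.7, 229.4]]
```

The gripper body, which sits about 30 mm lower relative to the tips than stated, has reached the batten. I back off and push on the batten with the fingertips.

Emit:
jog_arm:
  motion:
    - [[0,-0.012,0,0,0,0,1],[0,-0.012,-0.03,0,0,0,1],[0,-0.012,-0.06,0,0,0,1],[0,0.02,-0.07,0,0,0,1],[0,0.05,-0.07,0,0,0,1],[0,0.05,-0.07,0,0,0,1],[0,0.05,-0.07,0,0,0,1]]

```text
clock: 23.13
position: [0.5075, -0.0198, 0.1151]
ee_rot: [2.187, 2.255, 0.003]
force: [0.3, 0.5, -0.6]
width: 0.002
gripper_force: 0.0
```

```bash
python3 - <<'E'
from h import *
s=observe();print(s['position'],s['force']);get_image('side')
L=sil('lid','side',(320,236));m=L[0];print(m['p'],m['pixel'],m['mask'].sum())
# batten in the side picture: lid end extents
ys,xs=np.where(m['mask']);print(xs.min(),xs.max(),ys.min(),ys.max())
for x in(.545,.551,.5765): print(x,proj('side',place(np.array([[-.095,.06,.014],[-.095,-.06,.014],[-.008,.032,.04],[.008,.032,.04]]),x,-.018,.07,.03)).round(1).tolist())
v=cv2.cvtColor(get_image('side'),cv2.COLOR_RGB2HSV)[...,2];print(v[242:254:2,300:350])
for x in(.545,.551,.5765): print(x,proj('side',place(np.array([[-.008,.032,.03],[.008,.032,.03]]),x,-.018,.07,.03)).round(1).tolist())
E
```

```text
[ 0.50750718 -0.01983662  0.11509437] [ 0.32258338  0.45944508 -0.56542503]
0.87 [316.6, 157.1] 588
301 331 140 170
0.545 [[362.7, 261.2], [364.8, 229.4], [330.4, 243.3], [324.2, 242.7]]
0.551 [[360.4, 260.9], [362.6, 229.2], [328.1, 243.1], [322.0, 242.5]]
0.5765 [[350.5, 259.8], [353.3, 228.2], [318.3, 241.9], [312.2, 241.4]]
[[ 44  44  43  43  44  47  49  51  52  49  50  51  52  50  50  51  52  49
   48  72 119  56  59  60  61  38  52  49  53  92  96  93  93  93  84  87
   88  89  83  41  43  39  42  42  42  42  79  76  39  43]
 [ 49  48  47  47  48  48  45  46  46  47  47  50  49  50  48  50  50  49
   50  70  84  84  88  90 110  35  49  47  52  96  92  91  92  92  90  92
   92  93  93  93  95  97  97  94  94  95  93  92  90  93]
 [ 41  43  40  42  41  41  38  43  44  40  43  43  47  45  46  48  50  47
   40  61  63  64  62  70  99  43  49  47  52  99  89  89  89  90  86  90
   89  88  88  90  87  90  89  91  88  90  90  89  91  90]
 [ 75  78  79  78  79  78  86  74  76  73  34  40  39  41  41  39  41  44
   41  65  65  66  68  74 102  38  44  49  83  90  89  88  87  86  90  88
   88  90  89  92  90  89  91  92  94  94  94  93  91  91]
 [ 81  85  84  83  84  84  84  82  81  82  80  80  73  71  73  72  74  75
   78  81  79  47  69  69  90  81  79  81  88  85  85  86  86  87  85  86
   86  86  88  86  87  87  87  89  90  89  89  90  89  90]
 [ 83  82  82  79  78  79  80  80  81  82  85  84  88  87  87  88  85  91
   89  88  89  90  88  88  87  88  87  87  88  86  87  85  85  83  84  85
   83  84  83  85  84  85  84  85  86  84  85  88  86  88]]
0.545 [[330.3, 246.0], [324.1, 245.5]]
0.551 [[328.0, 245.8], [321.8, 245.2]]
0.5765 [[318.3, 244.7], [312.2, 244.1]]
```

Emit:
jog_arm:
  motion:
    - [[0,0,0.03,0,0,0,1],[0,0,0.048,0,0,0,1],[0,0,0.05,0,0,0,1],[0,0,0.05,0,0,0,1],[0,0.008,0.05,0,0,0,1],[0,0.016,0.05,0,0,0,1],[0,0.022,0.05,0,0,0,1],[0,0.027,0.05,0,0,0,1],[0,0.032,0.05,0,0,0,1]]

```text
clock: 24.03
position: [0.5383, -0.0191, 0.0655]
ee_rot: [2.187, 2.255, 0.0]
force: [-5.0, 0.3, 7.3]
width: 0.003
gripper_force: 3.9
```

Emit:
jog_arm:
  motion:
    - [[0,0.003,0,0,0,0,1],[0,0.006,0,0,0,0,1],[0,0.009,0,0,0,0,1]]

```text
clock: 24.28
position: [0.5457, -0.0193, 0.0654]
ee_rot: [-2.187, -2.255, 0.004]
force: [-7.6, -2.4, 10.4]
width: 0.006
gripper_force: 6.6
```

Emit:
jog_arm:
  motion:
    - [[0,0.003,0,0,0,0,1],[0,0.006,0,0,0,0,1],[0,0.006,0,0,0,0,1]]

```text
clock: 24.53
position: [0.5512, -0.0196, 0.0654]
ee_rot: [-2.187, -2.254, 0.005]
force: [-9.1, -2.9, 12.1]
width: 0.006
gripper_force: 7.6
```

```bash
cat > bt.py <<'E'
from h import *
s=observe();print(s['position'],s['force'])
v=cv2.cvtColor(get_image('side'),cv2.COLOR_RGB2HSV)[...,2];print(v[242:250:2,304:335])
g=cv2.cvtColor(get_image('top'),cv2.COLOR_RGB2HSV)[...,2].astype(float);print(g[222:246,304:320].mean(1).round().astype(int).tolist())
E
python3 bt.py
```

```text
[ 0.55123859 -0.01960876  0.06541031] [-9.1234642  -2.94959317 12.14346684]
[[ 49  51  49  51  50  51  51  48  46  79  80  81 125  77  62  41  49  52
   52  52  53  55  54  50  53  92  98  94  98  97  96]
 [ 47  49  52  51  53  51  52  50  42  69  69  68  67  70  55  46  49  50
   51  51  52  51  51  49  56 100  94  92  91  91  92]
 [ 42  42  42  44  44  47  47  49  39  61  66  68  70  71  69  47  50  51
   51  52  50  49  53  53  48  52  98  95  92  91  90]
 [ 35  39  41  38  36  40  36  40  44  69  74  72  72  73  55  48  46  49
   46  47  45  47  50  47  48  50  93  91  89  87  87]]
[57, 56, 56, 55, 55, 54, 52, 52, 53, 53, 53, 53, 54, 53, 54, 53, 54, 54, 54, 54, 54, 54, 54, 54]
```

Emit:
jog_arm:
  motion:
    - [[0,0.003,0,0,0,0,1],[0,0.005,0,0,0,0,1],[0,0.005,0,0,0,0,1]]

```text
clock: 24.88
position: [0.5513, -0.0197, 0.0652]
ee_rot: [-2.183, -2.251, 0.017]
force: [-26.4, -3.0, 28.6]
width: 0.008
gripper_force: 19.6
```

Emit:
jog_arm:
  motion:
    - [[0,0.001,0,0,0,0,1],[0,-0.02,0,0,0,0,1],[0,-0.03,-0.02,0,0,0,1],[0,-0.03,-0.06,0,0,0,1],[0,-0.07,-0.1,0,0,0,1],[0,-0.11,-0.1,0,0,0,1],[0,-0.15,-0.1,0,0,0,1],[0,-0.16,-0.1,0,0,0,1],[0,-0.16,-0.1,0,0,0,1]]

```text
clock: 25.63
position: [0.3936, -0.024, 0.1653]
ee_rot: [2.186, 2.255, -0.005]
force: [0.2, 0.1, -1.3]
width: 0.009
gripper_force: 0.0
```

```bash
python3 bt.py; python3 - <<'E'
from h import *
B=(.5765,-.0175,.03)
print(proj('top',place(np.array([[-.008,0,.11],[.008,0,.11],[0,.032,.11],[0,-.032,.11]]),*B[:2],0,B[2])).round(1).tolist())
v=cv2.cvtColor(get_image('top'),cv2.COLOR_RGB2HSV)[...,2];print(v[226:238:2,294:328])
g=cv2.cvtColor(get_image('top'),cv2.COLOR_RGB2HSV)[...,2].astype(float)
print('mouth col means',g[255:278,300:322].mean(1).round().astype(int).tolist())
print('far col means',g[192:212,300:322].mean(1).round().astype(int).tolist())
print('rail end left',g[255:278,286:292].mean(1).round().astype(int).tolist(),g[192:212,286:292].mean(1).round().astype(int).tolist())
E
```

```text
[ 0.39359903 -0.02404362  0.16527402] [ 0.21691525  0.12901638 -1.31303896]
[[ 50  52  50  49  51  51  51  47  48 101 129 130 133 126 126  33  48  55
   48  52  53  50  52  53  52  52  54  49  51  53  53]
 [ 47  47  51  53  51  52  49  50  39  65  65  62  63  68  97  39  48  48
   48  51  48  51  51  49  50  50  49  49  49  49  47]
 [ 40  39  40  41  42  45  47  46  42  61  63  66  68  73 104  40  47  48
   49  52  50  49  52  52  52  48  52  50  52  49  51]
 [ 74  71  39  38  35  38  38  41  41  69  72  68  70  74  97  37  41  44
   40  40  41  42  43  47  48  44  45  46  49  48  49]]
[79, 79, 79, 79, 80, 80, 80, 79, 84, 95, 98, 100, 101, 92, 77, 77, 80, 80, 80, 81, 81, 80, 80, 81]
[[310.7, 235.1], [310.6, 229.4], [299.3, 232.5], [322.1, 232.0]]
[[123 123 121 119 115 110  92  73  71  72  74  80  82  82  81  81  82  82
   82  80  80  81  79  75  75  79  80  77  77  77  74  72  74  79]
 [124 123 122 123 120 114  91  73  71  73  77  81  83  81  80  83  82  82
   82  80  79  81  78  75  75  79  79  79  76  77  76  73  74  78]
 [124 123 121 122 124 120 111  91  78  80  80  82  83  83  83
[... 247 characters left out ...]
135 135 102 100 102 102 103 102 102 101 102 101
  102 102 101 101 101 101 101 101 101 100  88  78  75  73  76  78]
 [124 123 121 122 123 120 129 124  93  78  80  80  81  81  80  81  78  76
   76  75  74  76  75  74  74  76  75  74  76  77  76  75  75  77]]
mouth col means [85, 85, 86, 86, 74, 52, 44, 45, 44, 44, 44, 44, 43, 43, 43, 42, 42, 61, 88, 97, 94, 93, 90]
far col means [109, 110, 110, 110, 110, 110, 111, 111, 107, 89, 79, 79, 79, 79, 79, 79, 80, 82, 83, 83]
rail end left [111, 111, 110, 110, 111, 112, 111, 111, 111, 110, 110, 108, 110, 140, 165, 172, 171, 171, 172, 171, 168, 168, 172] [128, 128, 130, 130, 130, 129, 128, 128, 121, 120, 121, 124, 124, 125, 124, 125, 124, 124, 124, 124]
```

Emit:
jog_arm:
  motion:
    - [[-0.04,0,-0.03,0,0,0,1],[-0.08,0,-0.06,0,0,0,1],[-0.12,0,-0.08,0,0,0,1],[-0.16,0,-0.08,0,0,0,1],[-0.2,0,-0.08,0,0,0,1],[-0.24,0,-0.08,0,0,0,1],[-0.28,0,-0.08,0,0,0,1],[-0.3,0,-0.08,0,0,0,1]]

```text
clock: 26.5
position: [0.4072, -0.3278, 0.2445]
ee_rot: [2.189, 2.253, -0.001]
force: [1.4, -0.1, -0.4]
width: 0.005
gripper_force: 0.0
```

```bash
python3 - <<'E'
from h import *
im=get_image('top');hsv=cv2.cvtColor(im,cv2.COLOR_RGB2HSV).astype(int)
for nm,a,b in(('Lrail',286,291),('Llid',299,304),('mid',306,316),('Rlid',318,322),('Rrail',331,335)):
    print(nm,'S far',hsv[195:206,a:b,1].mean(1).round().astype(int).tolist(),'near',hsv[260:275,a:b,1].mean(1).round().astype(int).tolist())
    print('   V far',hsv[195:206,a:b,2].mean(1).round().astype(int).tolist(),'near',hsv[260:275,a:b,2].mean(1).round().astype(int).tolist())
B=(.5765,-.0175,.03)
print('exp far L,mid,R (84mm), near', proj('top',place(np.array([[e*.095,y,.084] for e in(1,-1) for y in(.062,0.,-.062)]),*B[:2],0,B[2])).round(1).tolist())
im=get_image('side');h2=cv2.cvtColor(im,cv2.COLOR_RGB2HSV).astype(int)
q=proj('side',place(np.array([[-.095,y,.084] for y in(.05,.02,-.02,-.05)]+[[-.095,.07,.085],[-.095,-.07,.085]]),*B[:2],0,B[2]));print('side mouth',q.round(1).tolist())
for u,v in q[:4].round().astype(int): print(u,v,h2[v-1,u-9:u+8,2].tolist(),h2[v-1,u-9:u+8,1].tolist())
E
```

```text
Lrail S far [18, 17, 15, 17, 15, 13, 79, 135, 138, 136, 135] near [123, 121, 120, 120, 121, 121, 125, 112, 34, 15, 16, 18, 18, 17, 17]
   V far [143, 142, 140, 140, 140, 131, 128, 132, 133, 134, 133] near [117, 117, 116, 116, 116, 115, 112, 115, 149, 174, 181, 181, 182, 182, 181]
Llid S far [18, 18, 18, 18, 15, 13, 86, 146, 146, 142, 142] near [144, 144, 144, 144, 145, 146, 151, 99, 23, 15, 17, 17, 18, 18, 18]
   V far [117, 117, 118, 118, 116, 117, 122, 125, 125, 124, 124] near [129, 129, 129, 129, 130, 130, 129, 124, 163, 180, 180, 182, 182, 180, 176]
mid S far [19, 18, 18, 18, 15, 34, 103, 147, 147, 145, 144] near [146, 146, 146, 146, 147, 148, 150, 96, 23, 15, 17, 17, 18, 18, 18]
   V far [116, 117, 116, 116, 115, 117, 122, 124, 124, 123, 123] near [131, 131, 131, 131, 131, 131, 130, 122, 141, 149, 145, 141, 138, 137, 138]
Rlid S far [18, 18, 18, 16, 15, 52, 119, 148, 145, 144, 144] near [139, 140, 140, 135, 126, 125, 124, 66, 23, 17, 18, 20, 18, 19, 19]
   V far [116, 116, 118, 119, 120, 119, 119, 120, 120, 119, 120] near [113, 113, 113, 106, 92, 84, 84, 88, 107, 115, 115, 115, 
[... 449 characters left out ...]
9], [352.4, 238.4], [353.1, 230.8], [350.3, 262.5], [353.5, 225.6]]
351 257 [84, 85, 83, 84, 82, 85, 85, 84, 87, 75, 73, 73, 69, 75, 72, 70, 75] [161, 159, 157, 161, 165, 156, 162, 170, 155, 58, 7, 14, 15, 17, 21, 15, 17]
351 249 [88, 88, 90, 89, 89, 89, 90, 89, 92, 91, 73, 73, 75, 76, 73, 77, 74] [156, 162, 156, 160, 160, 166, 161, 163, 164, 154, 3, 10, 17, 17, 21, 17, 14]
352 238 [75, 80, 78, 39, 44, 46, 46, 49, 47, 48, 92, 148, 144, 137, 135, 133, 131] [170, 159, 167, 177, 162, 161, 188, 156, 184, 143, 25, 16, 18, 17, 17, 19, 16]
353 231 [51, 49, 53, 50, 51, 53, 50, 47, 45, 78, 150, 139, 136, 136, 137, 138, 135] [150, 172, 154, 168, 160, 164, 179, 184, 187, 65, 14, 17, 15, 17, 19, 17, 19]
```

```bash
python3 -c "
from cell import *
print(sign_off())"
```

```text
the job is handed in; nothing more can be done
None
```

The job is handed in at about 26.5 s of 72 s, with no verdict returned: the jar is on the counter, the orange carton is upright in the front compartment, and the lid was pushed with about 26 N until it stalled, its ends flush with the box to under 1 mm in the top view. The grip force on the lid could not be read directly.

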